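# Set up the slat-gluing board

## Task

Get the gluing board ready for the next slats. First lay the metal fence bar down flat on the desk, handle up, flush along the board's near long edge (the bare edge facing the robot) with its ends level with the board's ends, and let go of it; then lift the red cap straight off the green spray can and set it, mouth down and without dropping it, in the round wooden dish. Leave the can standing where it is, and do not disturb the other things on the desk.

Things in the scene. Friction and masses are not known exactly. Their poses are not given: they have to be found in the camera images.
- board: Plywood gluing board, fixed firmly (bears a 20 N push): 110 mm (its x) by 180 mm (y), 12 mm thick; straw-coloured slats glued on its +x half and just over the middle, tops 15 mm above the desk. Origin: centre of its underside, on the desk. Near long edge: its face at x = -55 mm, along its y; its -x side looks towards the robot (yaw within about 20 degrees).
- fence: Loose aluminium bar, 30 mm wide (its x), 180 long (y), 18 thick, 0.22-0.4 kg (2-5 N slides it), same either way round, with a dark wooden handle rib along its middle: 16 mm wide (x), 80 long (y), from 18 to 44 mm above the underside. Origin: centre of its underside. Starts flat, rib up, left or right of the board. Flush and level, its origin is at x = -70, y = 0, z = 0 mm in the board's frame.
- can: Loose spray can, green with a pale band, 60 mm in diameter, 110 mm high to its flat shoulder; under the cap a nozzle (38 mm wide at the foot, narrowing) stands 28 mm above the shoulder. About 0.4 kg. Origin at the centre of its underside; z up. It stands on the side of the board where the fence does not lie.
- cap: Loose red cap, 56 mm in diameter and 60 mm high, straight-sided, open below, 30 g, resting on the can's shoulder over the nozzle with 6 mm play around the nozzle foot, no thread or catch. Origin at the centre of its open lower rim; z up, closed top at z = 60 mm.
- dish: Round turned wooden dish, fixed to the desk right of the board: 90 mm wide and 16 mm high, floor 6 mm above the desk, recess about 70 mm wide at the floor. Origin at the centre of its underside.
- dish_floor (a point): Centre of the dish's inner floor, 6 mm above the desk.
- spool: Bystander: black thread spool, 44 mm wide, 50 mm high, near the robot. Origin under its centre.
- tin: Bystander: yellow-banded tin, 68 mm wide, 75 mm high, left of the board. Origin under its centre.
- bell: Bystander: turned wooden bell, 68 mm wide, 75 mm high, beyond the board. Origin under its centre.
- cone: Bystander: white thread cone, 68 mm wide, 95 mm high, beyond the board. Origin under its centre.
- glue: Bystander: yellow glue bottle with red tip, 48 mm wide, 130 mm high, far left. Origin under its centre.
- bobbin: Bystander: brick-red bobbin, 52 mm wide, 60 mm high, far right. Origin under its centre.
There are look-alikes about, which are no part of the job. What is shaped like the fence but turquoise is not meant.

How it is judged:
On the way, in this order (a step that is already met when the one before it is completed fails the run):
1. the fence lies flush along the board's near edge, ends level, and is let go (x of fence in the frame of board between -0.0725 and -0.067 m and y of fence in the frame of board between -0.01 and 0.01 m and z of fence in the frame of board between -0.003 and 0.003 m and angle between the y axis of fence and the y axis of board, either way round below 0.02 rad and angle between fence's own z axis and vertical below 0.05 rad and contact force between the fingers and fence below 0.05 N and linear speed of fence below 0.01 m/s), for 0.2 s.
2. the cap is lifted clear above the can (z of cap in the frame of can above 0.14 m), for 0.1 s.
3. the cap sits in the dish, mouth down, let go (horizontal distance between cap and dish_floor below 0.012 m and z of cap in the frame of dish_floor between -0.003 and 0.004 m and angle between cap's own z axis and vertical below 0.08 rad and contact force between the fingers and cap below 0.05 N), for 0.2 s.
At the end, for the whole second after the job is handed in: Fence flat, handle up, along the board's near edge: gap at its middle at most 2.5 mm, parallel within 0.02 rad, ends level within 10 mm. Cap mouth down on the dish floor within 12 mm of centre. Can upright within 30 mm of its start. All released and at rest (x of fence in the frame of board between -0.0725 and -0.067 m and y of fence in the frame of board between -0.01 and 0.01 m and z of fence in the frame of board between -0.003 and 0.003 m and angle between the y axis of fence and the y axis of board, either way round below 0.02 rad and angle between each of fence, can's own z axis and vertical below 0.05 rad and horizontal distance between cap and dish_floor below 0.012 m and z of cap in the frame of dish_floor between -0.003 and 0.004 m and angle between cap's own z axis and vertical below 0.08 rad and distance of can from where it was at the start of the episode below 0.03 m and linear speed of each of fence, cap, can below 0.01 m/s); the robot touches nothing.
It fails at once if a bystander is moved more than 25 mm (distance of any of spool, tin, bell, cone, glue, bobbin from where it was at the start of the episode above 0.025 m).
It fails at once if the can is tipped or pushed away (angle between can's own z axis and vertical above 0.3 rad or distance of can from where it was at the start of the episode above 0.05 m).
It fails at once if the fence is dropped or thrown onto the board's edge (horizontal distance between fence and board below 0.15 m and linear speed of fence above 0.6 m/s and contact force between the fingers and fence below 0.05 N).
It fails at once if the cap is dropped into the dish (falling faster than 0.6 m/s, about 20 mm) (horizontal distance between cap and dish_floor below 0.06 m and linear speed of cap above 0.6 m/s and contact force between the fingers and cap below 0.05 N).
It also fails if it takes over 67 s, if anything falls off the work surface, if the arm or the gripper's body presses on something with over 40 N, if the wrist force passes 120 N, or if a joint passes its speed limit or range.

## Robot

A 6-joint arm with a two-finger parallel gripper is mounted at the origin on the work surface. World frame = base frame: x ahead of the robot, y to its left, z up, the work surface at z = 0. Lengths are in m, angles in rad, forces in N, time in s.
With the tool pointing down it reaches from about 0.325 to 0.775 m from the base axis. Payload 9.3 kg.
Tool frame: the origin (TCP) lies at the very end of the fingers, on their centre line; the grasp point (between the pads) lies behind it (hold_point_z is the z of the grasp point in the tool frame, in m); z points along the fingers, y is the line along which they close (so a half turn about z gives the same grasp; the last joint's range is limited). The gripper opens to 85 mm and grips with 20 to 120 N. Pads are 22 mm wide; open, the fingers measure 114 mm over their backs; the gripper's body (76 mm by 85 mm) begins 54 mm behind the grasp point. The pads swing forward as they close: fully open they stand 13 mm farther back than shut.
Start: joints at [1.193, 0.259, 0.021, 1.334, 0, 1.418], TCP at [0.123, 0.536, 0.231] pointing down, gripper open.
Joint ranges: [-3.04, 3.04], [-0.91, 1.82], [-1.04, 1.36], [-1.92, 1.95], [-1.52, 1.45], [-3.14, 3.14]. Speed limits (rad/s): [2.22, 2.22, 2.79, 3.14, 3.14, 3.14].

## Interface

Orientations are given as a unit quaternion [x, y, z, w].
In Python, from plant import read_state, capture, job_done, hold_point_z gives the robot as it stands.
- The arm moves only by the shell command python3 -m inch 'ROWS' [FORCE]. ROWS is a JSON object of lists of equal length, an entry for each row: "delta_pos": the shift along the tool's x, y, z as a fraction of full scale, a list of three; "angular": the turn, a rotation vector about the tool's x, y, z as a fraction of full scale, a list of three; "grip": the opening, from 0 (shut) to 1 (fully open). A call has 1 to 20 rows; each row shifts and turns the commanded pose from where the row before left it, along the tool's axes as they then stand; what a row does not reach is not made up. Full scale, the value 1, is 0.1 m for a shift and 90 degrees for a turn. A row lasts 1/10 s, in which the tool goes at most 50 mm and 8.59 degrees, less where a joint would pass 70% of its speed; a pose out of reach is approached as far as the arm can. A call with a number of a shift or a turn outside -1 to 1 is refused whole. A call with a gripper value outside its range is refused whole. The fingers move at their own pace and stop on an object; FORCE is the grip in N (left out, the last holds). Time passes only in rows, so rows that do not move let the fingers close. It gives the time, the measured TCP pose, the force, the opening and the grip force at its end, in the units of the state.
- read_state(): the state, without advancing time (a new reading comes with each control period).
- capture(name): name is "scene" or "top" or "wrist"; returns a dict with "frame" (384x512x3 uint8, red, green, blue), "fx", "fy", "cx", "cy" (pixels), "position" and "rotation" of the camera in the world. Camera axes: x right, y down, z forward; pixel columns grow to the right and rows downward; lengths in m; the calibration is good to about 2 mm. A picture is of the moment at which its call begins. There is no depth.
- job_done(): hands the job in; it is judged then, once.
The state is a dict: "time": time; "joint_pos": joint angles; "qd": joint speeds; "tau": joint torques, N m; "position": TCP position; "tcp_rot": TCP orientation; "ft_force": force on the tool from outside, world axes, zero at the start; "ft_torque": the same for the moment, N m; "finger_gap": finger opening in m; "grip_force": force on a finger pad.
Only numpy, scipy, OpenCV 4.12 (cv2) and the standard library are available. Lean on these libraries where they do the work, as an engineer would, in place of code of your own. Each camera call takes 0.05 s, during which the arm holds its last target. There are 200 camera calls.

## Working session

There is one attempt and no reset: what is moved stays moved. The work goes in short steps, Python scripts to look and compute and a shell command to move; the robot and the scene stay as the last step left them, time stands still between calls to the robot, and variables do not carry over. Pictures are saved under pics/ and viewed, at most 10 in all, crops included, and the job is handed in when it is done.

```bash
mkdir -p pics
cat > h.py <<'E'
import numpy as np, cv2
from plant import read_state, capture, job_done, hold_point_z
from scipy.spatial.transform import Rotation as R
def save(c,n): cv2.imwrite('pics/'+n,c['frame'][:,:,::-1])
def rot(c):
    r=np.array(c['rotation'],float)
    return r if r.shape==(3,3) else R.from_quat(r).as_matrix()
def ray(c,px,z):
    px=np.atleast_2d(np.array(px,float)); p=np.array(c['position'])
    d=np.c_[(px[:,0]-c['cx'])/c['fx'],(px[:,1]-c['cy'])/c['fy'],np.ones(len(px))]@rot(c).T
    return p+d*((z-p[2])/d[:,2])[:,None]
E
python3 - <<'E'
from h import *
import pickle
s=read_state();print(s['position'],s['tcp_rot'],s['finger_gap'],s['time'],hold_point_z if not callable(hold_point_z) else hold_point_z())
for n in('scene','top'):
    c=capture(n);save(c,n+'0.png');pickle.dump(c,open(n+'0.pkl','wb'));print(n,c['fx'],c['cx'],c['cy'],c['position'],c['rotation'])
print(R.from_quat(s['tcp_rot']).as_matrix().round(3))
E
```

```text
[0.12250917 0.53588037 0.23064187] [ 1.12157777e-01  9.93690165e-01 -6.78637684e-04 -1.70473245e-04] 0.08539208240135161 0.0 -0.0187
scene 362.37001031091603 255.8387202849359 188.19065595690105 [1.08529832 0.48785796 0.77104987] [ 0.37481893  0.83844053 -0.35883739 -0.16662526]
top 377.4994908245829 255.95626817143193 194.46610965120766 [0.36450548 0.02484237 1.1844283 ] [ 0.71220718 -0.69633832  0.06733515 -0.05779145]
[[-0.975  0.223 -0.   ]
 [ 0.223  0.975 -0.001]
 [ 0.    -0.001 -1.   ]]
```

View pics/top0.png

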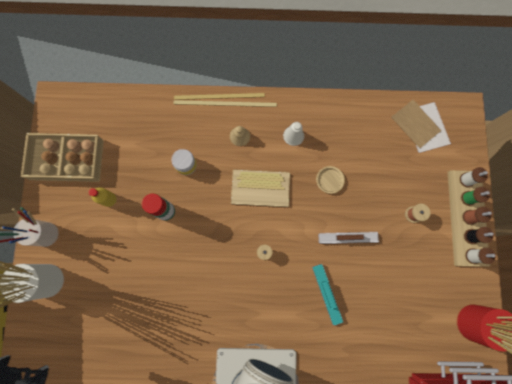

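View pics/scene0.png

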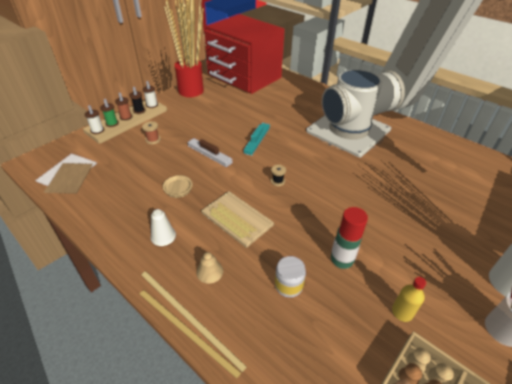

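The top view shows the board at (261,188), the fence at (349,238) with the turquoise look-alike at (327,295). The can is at (157,205), the dish at (330,180) and the spool at (265,252). The scene view agrees with this.

Run:
```python
from h import *
import pickle
t=pickle.load(open('top0.pkl','rb'));s=pickle.load(open('scene0.pkl','rb'))
for n,p,z in [('board',(261,188),.013),('fence',(349,238.5),.03),('cap',(151.5,203.5),.17),('dish',(330.5,180),.012),('spool',(265,252),.05),('turq',(327,295),.03),('tin',(182,159),.075),('bell',(240,134),.05),('cone',(293,131),.06),('glue',(97,195),.1)]:print(n,ray(t,p,z).round(3)[0])
print('cap scene',ray(s,(354,218),.17).round(3))
hsv=cv2.cvtColor(t['frame'],cv2.COLOR_RGB2HSV)
# fence mask: low saturation bright near (349,238)
for nm,m,box in [('fence',(hsv[...,1]<70)&(hsv[...,2]>110),(300,220,400,260)),('board',(hsv[...,2]>175)&(hsv[...,1]<140),(222,160,300,215)),('cap',((hsv[...,0]<6)|(hsv[...,0]>172))&(hsv[...,1]>170),(130,185,180,225)),('dish',(hsv[...,2]>165),(310,160,350,200))]:
    k=np.zeros(m.shape,np.uint8);x0,y0,x1,y1=box;k[y0:y1,x0:x1]=m[y0:y1,x0:x1]
    pts=np.argwhere(k)[:,::-1].astype(np.float32);print(nm,len(pts),cv2.minAreaRect(pts) if len(pts) else 0)
fr=t['frame'];cv2.imwrite('pics/crop0.png',cv2.resize(fr[110:330,130:410,::-1],None,fx=2.7,fy=2.7,interpolation=cv2.INTER_CUBIC))
```

```text
board [ 0.596 -0.004  0.013]
fence [ 0.442 -0.276  0.03 ]
cap [0.515 0.295 0.17 ]
dish [ 0.627 -0.225  0.012]
spool [ 0.395 -0.019  0.05 ]
turq [ 0.273 -0.206  0.03 ]
tin [0.667 0.238 0.075]
bell [0.76  0.066 0.05 ]
cone [ 0.77 -0.1   0.06]
glue [0.546 0.473 0.1  ]
cap scene [[0.531 0.297 0.17 ]]
fence 489 ((348.0, 237.5), (11.0, 60.0), 90.0)
board 1786 ((259.552490234375, 187.5027618408203), (56.553306579589844, 33.532535552978516), 3.012787342071533)
cap 382 ((153.5, 204.5), (22.62741470336914, 19.798988342285156), 45.0)
dish 493 ((331.0, 178.0), (28.0, 30.0), 90.0)
```

View pics/crop0.png

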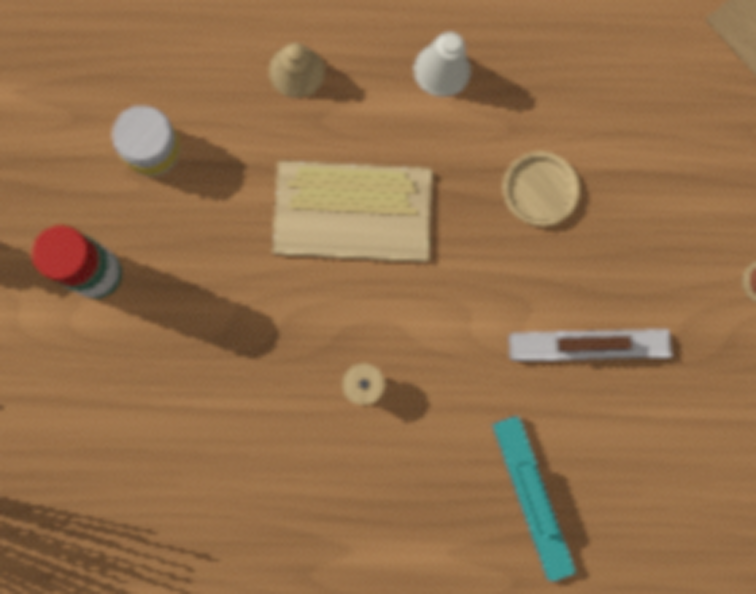

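```bash
python3 -m inch '{"delta_pos":[[-0.334,-0.33,0],[-0.334,-0.33,0],[-0.334,-0.33,0],[-0.334,-0.33,0],[-0.334,-0.33,0],[-0.334,-0.33,0],[-0.334,-0.33,0],[-0.334,-0.33,0],[-0.334,-0.33,0],[-0.334,-0.33,0],[-0.334,-0.33,0],[-0.156,-0.446,0],[-0.156,-0.446,0],[-0.156,-0.446,0],[-0.156,-0.446,0],[-0.156,-0.446,0],[-0.156,-0.446,0],[-0.156,-0.446,0],[-0.156,-0.446,0]],"angular":[[0,0,0],[0,0,0],[0,0,0],[0,0,0],[0,0,0],[0,0,0],[0,0,0],[0,0,0],[0,0,0],[0,0,0],[0,0,0],[0,0,0],[0,0,0],[0,0,0],[0,0,0],[0,0,0],[0,0,0],[0,0,0],[0,0,0]],"grip":[1,1,1,1,1,1,1,1,1,1,1,1,1,1,1,1,1,1,1]}' 40
python3 -m inch '{"delta_pos":[[0,0,0],[0,0,0],[0,0,0],[0,0,0],[0,0,0],[0,0,0],[0,0,0],[0,0,0],[0,0,0],[0,0,0]],"angular":[[0,0,0.095],[0,0,0.095],[0,0,0.095],[0,0,0.095],[0,0,0.095],[0,0,0.095],[0,0,0.095],[0,0,0.095],[0,0,0.095],[0,0,0]],"grip":[1,1,1,1,1,1,1,1,1,1]}'
python3 - <<'E'
from h import *
import pickle
c=capture('wrist');save(c,'w1.png');pickle.dump(c,open('w1.pkl','wb'));s=read_state()
print(s['position'],R.from_quat(s['tcp_rot']).as_matrix().round(3),s['joint_pos']);print(c['fx'],c['position'],rot(c).round(3))
E
```

```text
time: 2.0
position: [0.4416, -0.2773, 0.2311]
tcp_rot: [0.112, 0.994, 0.0, -0.0]
ft_force: [0.9, 0.8, 0.5]
finger_gap: 0.0854
grip_force: 0.0
time: 3.0
position: [0.4418, -0.2751, 0.231]
tcp_rot: [0.707, 0.707, -0.0, -0.0]
ft_force: [-0.3, 0.3, -0.5]
finger_gap: 0.0855
grip_force: 0.0
[ 0.441893   -0.275167    0.23102538] [[-0.006  1.    -0.   ]
 [ 1.     0.006  0.   ]
 [ 0.    -0.    -1.   ]] [-7.18252493e-01  2.08719237e-01 -4.61806057e-02  1.31645446e+00
  2.57799044e-05  8.46339772e-01]
264.41131268829093 [ 0.44282658 -0.19686625  0.37403944] [[ 1.     0.001 -0.001]
 [ 0.    -0.953 -0.303]
 [-0.001  0.303 -0.953]]
```

View pics/w1.png

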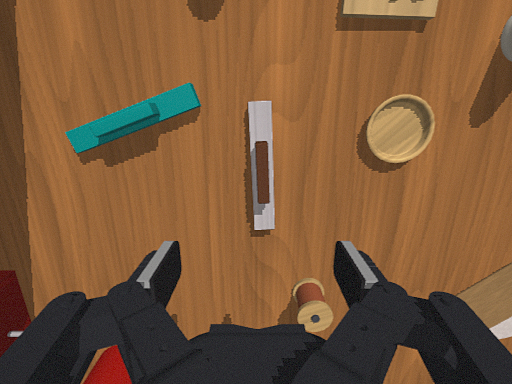

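The wrist view shows the grey fence bar from (260,101) to (264,229) with its rib at about (262,172). The dish is at (400,128) and part of the board shows at the top right.

Run:
```python
from h import *
import pickle
c=pickle.load(open('w1.pkl','rb'));t=pickle.load(open('top0.pkl','rb'))
hsv=cv2.cvtColor(c['frame'],cv2.COLOR_RGB2HSV)
def rect(m,box):
    k=np.zeros(m.shape,np.uint8);x0,y0,x1,y1=box;k[y0:y1,x0:x1]=m[y0:y1,x0:x1]
    cs=cv2.findContours(k,cv2.RETR_EXTERNAL,cv2.CHAIN_APPROX_NONE)[0];a=max(cs,key=cv2.contourArea)
    return a[:,0,:].astype(np.float32)
def rep(n,c,a,z):
    w=ray(c,a,z)[:,:2].astype(np.float32);r=cv2.minAreaRect(w);print(n,np.round(r[0],4),np.round(r[1],4),round(r[2],2))
rep('fence',c,rect((hsv[...,1]<60)&(hsv[...,2]>120),(235,90,290,240)),.018)
rep('rib',c,rect((hsv[...,2]<95),(245,130,275,215)),.044)
rep('dish',c,rect((hsv[...,2]>150)&(hsv[...,1]<150),(355,85,445,172)),.016)
h=cv2.cvtColor(t['frame'],cv2.COLOR_RGB2HSV)
b=rect((h[...,2]>150)&(h[...,1]<145),(222,160,300,215));rep('board',t,b,.012)
rep('fence_top',t,rect((h[...,1]<60)&(h[...,2]>100),(310,225,390,250)),.018)
rep('dish_top',t,rect((h[...,2]>150)&(h[...,1]<145),(310,160,350,200)),.016)
print(h[205,235:290:6],h[230,262])
```

```text
fence [ 0.4495 -0.2775] [0.0304 0.1797] 2.57
rib [ 0.4489 -0.2761] [0.0155 0.0816] 2.48
dish [ 0.6325 -0.223 ] [0.0877 0.0886] 33.04
board [ 0.6002 -0.0034] [0.1743 0.2471] 1.46
fence_top [ 0.4455 -0.277 ] [0.0322 0.1835] 2.71
dish_top [ 0.6396 -0.222 ] [0.1044 0.1282] 1.38
[[ 15 131 138]
 [ 15 133 123]
 [ 15 122 123]
 [ 16 109 131]
 [ 18 101 136]
 [ 18  95 134]
 [ 19  86 161]
 [ 19  82 180]
 [ 19  84 174]
 [ 17 118 117]] [ 15 134 156]
```

```bash
python3 -m inch '{"delta_pos":[[0,0,0],[-0.017,0.07,0],[0,0,0.4],[0,0,0.4],[0,0,0.4],[0,0,0.4],[0,0,0.3],[0,0,0.15],[0,0,0.04],[0,0,0],[0,0,0],[0,0,0],[0,0,0],[0,0,0],[0,0,0],[0,0,0],[0,0,0]],"angular":[[0,0,-0.025],[0,0,0],[0,0,0],[0,0,0],[0,0,0],[0,0,0],[0,0,0],[0,0,0],[0,0,0],[0,0,0],[0,0,0],[0,0,0],[0,0,0],[0,0,0],[0,0,0],[0,0,0],[0,0,0]],"grip":[0.5,0.5,0.5,0.5,0.5,0.5,0.5,0.5,0.5,0.5,0.3,0.1,0,0,0,0,0]}' 60
```

```text
time: 4.75
position: [0.4496, -0.2771, 0.0234]
tcp_rot: [0.692, 0.722, 0.0, 0.001]
ft_force: [-0.4, 0.1, 5.6]
finger_gap: 0.0147
grip_force: 59.6
```

```bash
python3 -m inch '{"delta_pos":[[0,0,-0.1],[0,0,-0.3],[0,0,-0.4],[0,0,-0.4],[0,0,-0.3],[0.35,0.02,0],[0.35,0.02,0],[0.35,0.02,0],[0.35,0.02,0],[0.35,0.02,0],[0,0,0],[0,0,0],[0,0,0]],"angular":[[0,0,0],[0,0,0],[0,0,0],[0,0,0],[0,0,0],[0,0,0],[0,0,0],[0,0,0],[0,0,0],[0,0,0],[0,0,0],[0,0,0],[0,0,0]],"grip":[0,0,0,0,0,0,0,0,0,0,0,0,0]}'
python3 - <<'E'
from h import *
import pickle
c=capture('wrist');save(c,'w2.png');pickle.dump(c,open('w2.pkl','wb'));s=read_state()
print(s['position'],R.from_quat(s['tcp_rot']).as_matrix().round(4),s['joint_pos'].__repr__());print(c['position'])
E
```

```text
time: 6.05
position: [0.4517, -0.1018, 0.1726]
tcp_rot: [0.692, 0.722, -0.0, 0.0]
ft_force: [0.3, 0.3, -3.3]
finger_gap: 0.0147
grip_force: 59.0
[ 0.45167057 -0.10207036  0.1724309 ] [[-4.150e-02  9.991e-01  1.000e-04]
 [ 9.991e-01  4.150e-02 -2.000e-04]
 [-2.000e-04  1.000e-04 -1.000e+00]] array([-4.03668111e-01,  1.38001066e-01, -2.87667349e-01,  1.14497283e+00,
       -1.79789465e-04,  1.12563516e+00])
[ 0.44932346 -0.02351039  0.31556523]
```

View pics/w2.png

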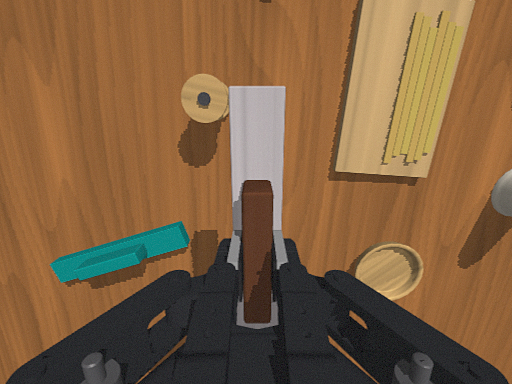

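The view shows the fence held straight in the gripper. The board is at the upper right, with its near edge running from (337,172) to (363,0) and a near-right corner at about (337,172). The spool is at (205,98).

Run:
```python
from h import *
import pickle
c=pickle.load(open('w2.pkl','rb'));g=c['frame'].astype(int)
for v in (20,90,160): print(v,[tuple(x) for x in g[v,330:375]][::1][(0 if v>100 else 5):(25 if v>100 else 40)])
print('col',[(v,tuple(g[v,380])) for v in range(160,186)])
```

```text
20 [(np.int64(149), np.int64(100), np.int64(59)), (np.int64(149), np.int64(97), np.int64(59)), (np.int64(148), np.int64(98), np.int64(53)), (np.int64(145), np.int64(96), np.int64(49)), (np.int64(144), np.int64(98), np.int64(57)), (np.int64(147), np.int64(98), np.int64(49)), (np.int64(154), np.int64(103), np.int64(61)), (np.int64(160), np.int64(107), np.int64(65)), (np.int64(159), np.int64(103), np.int64(60)), (np.int64(156), np.int64(104), np.int64(60)), (np.int64(161), np.int64(108), np.int64(62)), (np.int64(160), np.int64(105), np.int64(53)), (np.int64(159), np.int64(107), np.int64(61)), (np.int64(155), np.int64(101), np.int64(59)), (np.int64(165), np.int64(110), np.int64(61)), (np.int64(165), np.int64(110), np.int64(58)), (np.int64(166), np.int64(108), np.int64(62)), (np.int64(130), np.int64(87), np.int64(55)), (np.int64(91), np.int64(62), np.int64(38)), (np.int64(96), np.int64(64), np.int64(43)), (np.int64(95), np.int64(61), np.int64(31)), (np.int64(93), np.int64(71), np.int64(47)), (np.int64(89), np.int64(76), np.int64(55)), (np.int64(85), np.int64(72), np.int64(54)), (np.int64(
[... 3969 characters left out ...]
int64(161), np.int64(109))), (173, (np.int64(195), np.int64(164), np.int64(110))), (174, (np.int64(157), np.int64(128), np.int64(90))), (175, (np.int64(77), np.int64(49), np.int64(25))), (176, (np.int64(94), np.int64(66), np.int64(46))), (177, (np.int64(90), np.int64(58), np.int64(31))), (178, (np.int64(93), np.int64(65), np.int64(42))), (179, (np.int64(94), np.int64(66), np.int64(45))), (180, (np.int64(93), np.int64(60), np.int64(34))), (181, (np.int64(86), np.int64(59), np.int64(34))), (182, (np.int64(93), np.int64(64), np.int64(32))), (183, (np.int64(149), np.int64(101), np.int64(59))), (184, (np.int64(141), np.int64(89), np.int64(48))), (185, (np.int64(143), np.int64(96), np.int64(56)))]
```

Run:
```python
from h import *
import pickle
c=pickle.load(open('w2.pkl','rb'));g=c['frame'][...,1].astype(int)
P=ray(c,[(325+np.argmax(g[v,325:400]>118)-.2,v) for v in range(3,168,3)],.012)[:,:2]
Q=ray(c,[(u,185-np.argmax(g[185:150:-1,u]>118)+.2) for u in range(345,425,4)],.012)[:,:2]
def fit(A):
    vx,vy,x,y=cv2.fitLine(A.astype(np.float32),cv2.DIST_HUBER,0,.01,.01).ravel();d=np.array([vx,vy]);p=np.array([x,y]);r=(A-p)@[-vy,vx];print(d,p,r.std());return d,p
d1,p1=fit(P);d2,p2=fit(Q)
if d1[1]<0:d1=-d1
t=np.linalg.solve(np.c_[d1,-d2],p2-p1);K=p1+d1*t[0]
yaw=np.arctan2(-d1[0],d1[1]);yaw2=np.arctan2(d2[1],d2[0]);print('corner',K,'yaw',np.degrees(yaw),np.degrees(yaw2))
ex=np.array([np.cos(yaw),np.sin(yaw)]);ey=np.array([-ex[1],ex[0]]);O=K+.055*ex+.09*ey;F=O-.07*ex;print('O',O,'fence target',F)
s=read_state();m=R.from_quat(s['tcp_rot']).as_matrix();print('tool y yaw',np.degrees(np.arctan2(m[1,1],m[0,1])))
# fence in hand
h=cv2.cvtColor(c['frame'],cv2.COLOR_RGB2HSV);k=((h[...,1]<60)&(h[...,2]>120)).astype(np.uint8);k[:80]=0;k[:,:225]=0;k[:,290:]=0;k[178:]=0
cs=max(cv2.findContours(k,0,1)[0],key=cv2.contourArea)[:,0].astype(float);w=ray(c,cs,.167)[:,:2].astype(np.float32);r=cv2.minAreaRect(w);print(r, w[:,1].max(), s['position'])
L=ray(c,[(200+np.argmax(k[v,200:]),v) for v in range(92,172,4)],.167)[:,:2];Rr=ray(c,[(299-np.argmax(k[v,299::-1]),v) for v in range(92,172,4)],.167)[:,:2]
fit(L);fit(Rr)
```

```text
[0.02837273 0.99959743] [0.54647803 0.00612742] 0.0019361714892744367
[ 0.99957585 -0.02912144] [ 0.6110495  -0.09166692] 0.0003466005866090203
corner [ 0.54375786 -0.08970647] yaw -1.6258556 -1.6687716
O [ 0.6012892 -0.0013032] fence target [0.5313174 0.0006829]
tool y yaw 2.377376554926044
((0.4496878981590271, -0.03710872679948807), (0.029928507283329964, 0.04902642220258713), 2.385645627975464) -0.012018918 [ 0.45167057 -0.10207036  0.1724309 ]
[ 0.04172564 -0.9991291 ] [ 0.43503162 -0.03713507] 0.00015436230818117623
[ 0.04304696 -0.999073  ] [ 0.4643234 -0.0361   ] 0.0001626622302702958
```

```bash
python3 -m inch '{"delta_pos":[[0,0,0],[0.35,0.236,0],[0.35,0.236,0],[0.35,0.236,0],[0,0,0],[0,0,0.4],[0,0,0.4],[0,0,0.3],[0,0,0.2],[0,0,0.1],[0,0,0.06],[0,0,0],[0,0,0]],"angular":[[0,0,0.045],[0,0,0],[0,0,0],[0,0,0],[0,0,0],[0,0,0],[0,0,0],[0,0,0],[0,0,0],[0,0,0],[0,0,0],[0,0,0],[0,0,0]],"grip":[0,0,0,0,0,0,0,0,0,0,0,0,0]}'
```

```text
time: 7.4
position: [0.526, 0.0012, 0.0271]
tcp_rot: [0.717, 0.697, 0.0, 0.001]
ft_force: [0.6, 0.9, -3.2]
finger_gap: 0.0147
grip_force: 59.5
```

```bash
python3 -m inch '{"delta_pos":[[0,0,0.025],[0,0,0],[0,0.02,0],[0,0.01,0],[0,0,0]],"angular":[[0,0,0],[0,0,0],[0,0,0],[0,0,0],[0,0,0]],"grip":[0,0,0,0,0]}'; python3 -m inch '{"delta_pos":[[0,0.01,0],[0,0,0]],"angular":[[0,0,0],[0,0,0]],"grip":[0,0]}';python3 -m inch '{"delta_pos":[[0,0.01,0],[0,0,0]],"angular":[[0,0,0],[0,0,0]],"grip":[0,0]}'
```

```text
time: 7.9
position: [0.5287, 0.0015, 0.0239]
tcp_rot: [0.717, 0.697, 0.0, 0.0]
ft_force: [0.2, -0.7, -2.5]
finger_gap: 0.0149
grip_force: 59.5
time: 8.1
position: [0.5295, 0.0015, 0.0237]
tcp_rot: [0.717, 0.697, -0.0, 0.0]
ft_force: [-0.7, -0.4, -3.6]
finger_gap: 0.0146
grip_force: 59.5
time: 8.3
position: [0.5303, 0.0014, 0.0237]
tcp_rot: [0.717, 0.697, -0.0, -0.0]
ft_force: [-0.6, 0.9, -3.0]
finger_gap: 0.0149
grip_force: 59.6
```

```bash
for i in 1 ; do python3 -m inch '{"delta_pos":[[0,0.01,0],[0,0,0]],"angular":[[0,0,0],[0,0,0]],"grip":[0,0]}'; python3 -m inch '{"delta_pos":[[0,0.008,0],[0,0,0]],"angular":[[0,0,0],[0,0,0]],"grip":[0,0]}'; done | grep -E "pos|ft"
```

```text
position: [0.5303, 0.0015, 0.0236]
ft_force: [-4.4, 0.3, -0.6]
position: [0.5304, 0.0015, 0.0235]
ft_force: [-8.0, -0.3, 3.0]
```

```bash
python3 -m inch '{"delta_pos":[[0,0,0],[0,0,0],[0,0,0],[0,0,0]],"angular":[[0,0,0],[0,0,0],[0,0,0],[0,0,0]],"grip":[0.35,0.35,0.35,0.35]}'
python3 -m inch '{"delta_pos":[[0,0.03,0],[0,0.02,0],[0,0,0]],"angular":[[0,0,0],[0,0,0],[0,0,0]],"grip":[0.35,0.35,0.35]}'
```

```text
time: 9.1
position: [0.5326, 0.0013, 0.024]
tcp_rot: [0.717, 0.697, 0.0, 0.0]
ft_force: [0.1, 0.6, -0.2]
finger_gap: 0.0301
grip_force: 0.0
time: 9.4
position: [0.537, 0.0012, 0.0237]
tcp_rot: [0.717, 0.697, -0.0, -0.0]
ft_force: [-2.2, -0.9, 1.2]
finger_gap: 0.0294
grip_force: 1.0
```

```bash
python3 -m inch '{"delta_pos":[[0,0.01,0],[0,0.008,0],[0,0,0]],"angular":[[0,0,0],[0,0,0],[0,0,0]],"grip":[0.35,0.35,0.35]}'
python3 -m inch '{"delta_pos":[[0,-0.07,0],[0,0,0],[0,0,-0.1],[0,0,-0.4],[0,0,-0.4],[0,0,-0.4],[0,0,-0.3],[-0.4,0,0],[-0.4,0,0],[0,0,0],[0,0,0]],"angular":[[0,0,0],[0,0,0],[0,0,0],[0,0,0],[0,0,0],[0,0,0],[0,0,0],[0,0,0],[0,0,0],[0,0,0],[0,0,0]],"grip":[0.35,0.35,0.45,0.45,1,1,1,1,1,1,1]}'
python3 - <<'E'
from h import *
import pickle
c=capture('wrist');save(c,'w3.png');pickle.dump(c,open('w3.pkl','wb'))
E
```

```text
time: 9.7
position: [0.5372, 0.0013, 0.0235]
tcp_rot: [0.717, 0.697, -0.001, -0.001]
ft_force: [-8.5, -1.0, 5.4]
finger_gap: 0.03
grip_force: 4.2
time: 10.8
position: [0.5299, -0.0794, 0.1844]
tcp_rot: [0.718, 0.696, 0.0, 0.0]
ft_force: [-0.7, 1.5, -0.1]
finger_gap: 0.0852
grip_force: 0.0
```

View pics/w3.png

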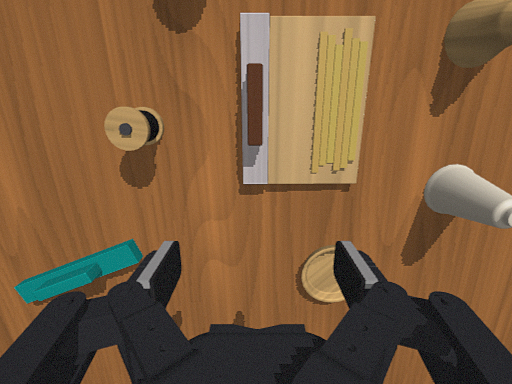

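The fence lies against the board's near edge with the seam closed at column 269 and its ends level with the board's. I'll check that numerically and look at the cap from close by.

```bash
python3 -m inch '{"delta_pos":[[0,0,-0.4],[0,0,-0.35],[0.457,-0.02,0],[0.457,-0.02,0],[0.457,-0.02,0],[0.457,-0.02,0],[0.457,-0.02,0],[0.457,-0.02,0],[0.457,-0.02,0],[0,0,0],[0,0,0]],"angular":[[0,0,0],[0,0,0],[0,0,0],[0,0,0],[0,0,0],[0,0,0],[0,0,0],[0,0,0],[0,0,0],[0,0,0],[0,0,0]],"grip":[1,1,1,1,1,1,1,1,1,1,1]}'
python3 - <<'E'
from h import *
import pickle
def con(m):return max(cv2.findContours(m.astype(np.uint8),0,1)[0],key=cv2.contourArea)[:,0].astype(float)
c=pickle.load(open('w3.pkl','rb'));h=cv2.cvtColor(c['frame'],cv2.COLOR_RGB2HSV)
m=(h[...,1]<60)&(h[...,2]>120);m[:,:235]=0;m[:,290:]=0;m[190:]=0
f=cv2.minAreaRect(ray(c,con(m),.018)[:,:2].astype(np.float32));print('fence',f)
g=(h[...,1]>60)&(h[...,1]<135)&(h[...,2]>160);g[:,:262]=0;g[:,378:]=0;g[190:]=0
b=cv2.minAreaRect(ray(c,con(g),.012)[:,:2].astype(np.float32));print('board',b)
c=capture('wrist');save(c,'w4.png');pickle.dump(c,open('w4.pkl','wb'));print(c['position'])
h=cv2.cvtColor(c['frame'],cv2.COLOR_RGB2HSV);m=((h[...,0]<8)|(h[...,0]>172))&(h[...,1]>150)&(h[...,2]>60);a=con(m);print(cv2.boundingRect(a.astype(np.int32)))
for n in('top','scene'):
    k=capture(n);save(k,n+'1.png');pickle.dump(k,open(n+'1.pkl','wb'))
E
```

```text
time: 11.95
position: [0.5239, 0.2435, 0.2587]
tcp_rot: [0.716, 0.698, -0.0, -0.0]
ft_force: [0.0, -0.9, -0.1]
finger_gap: 0.0855
grip_force: 0.0
fence ((0.530991792678833, 0.0013102516531944275), (0.17825351655483246, 0.03014167584478855), 88.31719207763672)
board ((0.6012007594108582, -0.002131551504135132), (0.17904134094715118, 0.11000419408082962), 88.26688385009766)
[0.52685875 0.32188631 0.40168553]
(220, 107, 63, 64)
```

View pics/w4.png

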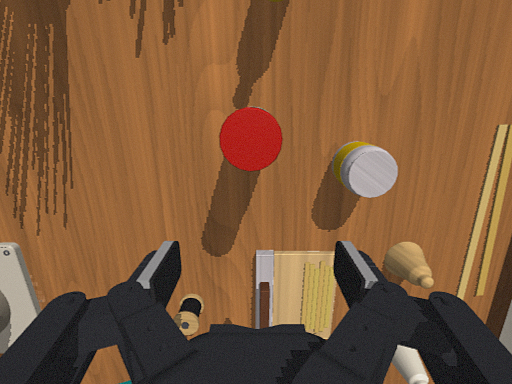

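Fence in the board frame measures x ≈ -70.3 mm, y ≈ 1.4 mm and yaw within 0.1°, so step 1 is met. The cap's top shows as a red disc centred at (251,139); next I'll work out its position.

Run:
```python
from h import *
import pickle
c=pickle.load(open('w4.pkl','rb'));h=cv2.cvtColor(c['frame'],cv2.COLOR_RGB2HSV)
m=((h[...,0]<8)|(h[...,0]>172))&(h[...,1]>150)&(h[...,2]>60);a=max(cv2.findContours(m.astype(np.uint8),0,1)[0],key=cv2.contourArea)[:,0].astype(float)
C=cv2.minEnclosingCircle(ray(c,a,.17)[:,:2].astype(np.float32));print(C)
s=read_state();M=R.from_quat(s['tcp_rot']).as_matrix();print(s['position'],(M.T@(np.array([*C[0],.150])-s['position'])).round(4))
```

```text
((0.5204797983169556, 0.29581138491630554), 0.02743234671652317)
[0.52465807 0.24104285 0.25897436] [ 0.0546 -0.0058  0.109 ]
```

```bash
python3 -m inch '{"delta_pos":[[0.273,-0.029,0],[0.273,-0.029,0],[0,0,0],[0,0,0.4],[0,0,0.4],[0,0,0.3],[0,0,0.15],[0,0,0.04],[0,0,0],[0,0,0],[0,0,0],[0,0,0],[0,0,0],[0,0,0]],"angular":[[0,0,0],[0,0,0],[0,0,0],[0,0,0],[0,0,0],[0,0,0],[0,0,0],[0,0,0],[0,0,0],[0,0,0],[0,0,0],[0,0,0],[0,0,0],[0,0,0]],"grip":[1,1,1,1,1,1,1,1,1,0.8,0.7,0.6,0.5,0.5]}' 25
```

```text
time: 13.5
position: [0.5212, 0.2965, 0.1312]
tcp_rot: [0.717, 0.697, 0.001, 0.001]
ft_force: [-0.6, -1.2, 6.4]
finger_gap: 0.0561
grip_force: 26.5
```

```bash
python3 -m inch '{"delta_pos":[[0,0,-0.05],[0,0,-0.15],[0,0,-0.2],[0,0,-0.3],[0,0,-0.3],[0,0,0],[0,0,0]],"angular":[[0,0,0],[0,0,0],[0,0,0],[0,0,0],[0,0,0],[0,0,0],[0,0,0]],"grip":[0.5,0.5,0.5,0.5,0.5,0.5,0.5]}'
python3 - <<'E'
from h import *
import pickle
for n,box in (('w1',(355,85,445,172)),('w2',(350,236,430,305))):
    c=pickle.load(open(n+'.pkl','rb'));h=cv2.cvtColor(c['frame'],cv2.COLOR_RGB2HSV)
    m=np.zeros(h.shape[:2],np.uint8);x0,y0,x1,y1=box;m[y0:y1,x0:x1]=((h[...,0]>=15)&(h[...,1]<150)&(h[...,2]>140))[y0:y1,x0:x1]
    a=max(cv2.findContours(m,0,1)[0],key=cv2.contourArea)[:,0].astype(float);w=ray(c,a,.016)[:,:2].astype(np.float32)
    print(n,cv2.minEnclosingCircle(w),cv2.fitEllipse(w))
c=capture('scene');save(c,'scene2.png')
s=read_state();M=R.from_quat(s['tcp_rot']).as_matrix();print(s['position'],s['finger_gap'],(M.T@(np.array([.6325,-.223,0])-s['position'])).round(4))
E
```

```text
time: 14.2
position: [0.5207, 0.2965, 0.2305]
tcp_rot: [0.717, 0.697, 0.001, 0.0]
ft_force: [-0.1, -0.7, -0.4]
finger_gap: 0.0561
grip_force: 26.7
w1 ((0.6319954991340637, -0.22322611510753632), 0.04486719146370888) ((0.6319953203201294, -0.223353311419487), (0.087291419506073, 0.08806131780147552), 55.89375686645508)
w2 ((0.6319776773452759, -0.22308935225009918), 0.04483696445822716) ((0.6339113712310791, -0.21997515857219696), (0.07774858921766281, 0.0906534194946289), 56.67110824584961)
[0.52035432 0.29628493 0.22953242] 0.05592913009424303 [-0.5159  0.1269  0.2295]
```

View pics/scene2.png

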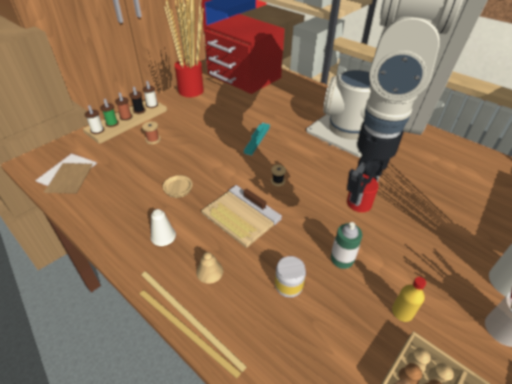

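The scene view shows the cap in the gripper at (362,192), and the can standing with its nozzle bare at (347,245). The fence is along the board, so I'll carry the cap to the dish.

```bash
python3 -m inch '{"delta_pos":[[-0.43,0.105,0],[-0.43,0.105,0],[-0.43,0.105,0],[-0.43,0.105,0],[-0.43,0.105,0],[-0.43,0.105,0],[-0.43,0.105,0],[-0.43,0.105,0],[-0.43,0.105,0],[-0.43,0.105,0],[-0.43,0.105,0],[-0.43,0.105,0],[0,0,0.4],[0,0,0.4],[0,0,0.4],[0,0,0],[0,0,0]],"angular":[[0,0,0],[0,0,0],[0,0,0],[0,0,0],[0,0,0],[0,0,0],[0,0,0],[0,0,0],[0,0,0],[0,0,0],[0,0,0],[0,0,0],[0,0,0],[0,0,0],[0,0,0],[0,0,0],[0,0,0]],"grip":[0.5,0.5,0.5,0.5,0.5,0.5,0.5,0.5,0.5,0.5,0.5,0.5,0.5,0.5,0.5,0.5,0.5]}'
python3 - <<'E'
from h import *
s=read_state();M=R.from_quat(s['tcp_rot']).as_matrix();print(s['position'],M[:,2],(M.T@(np.array([.6322,-.2232,.0275])-s['position'])).round(4))
E
```

```text
time: 15.95
position: [0.6315, -0.2228, 0.1095]
tcp_rot: [0.717, 0.697, -0.0, -0.001]
ft_force: [0.3, 0.6, 0.4]
finger_gap: 0.056
grip_force: 27.0
[ 0.63147053 -0.22280003  0.10954454] [-0.00196671  0.00100544 -0.99999756] [-0.0005  0.0009  0.082 ]
```

```bash
python3 -m inch '{"delta_pos":[[0,0,0.35],[0,0,0.25],[0,0,0.1],[0,0,0.08],[0,0,0.02],[0,0,0],[0,0,0]],"angular":[[0,0,0],[0,0,0],[0,0,0],[0,0,0],[0,0,0],[0,0,0],[0,0,0]],"grip":[0.5,0.5,0.5,0.5,0.5,0.5,0.5]}';python3 -m inch '{"delta_pos":[[0,0,0.01],[0,0,0]],"angular":[[0,0,0],[0,0,0]],"grip":[0.5,0.5]}' | grep -E "pos|ft"
```

```text
time: 16.65
position: [0.6325, -0.2233, 0.031]
tcp_rot: [0.717, 0.697, 0.0, 0.001]
ft_force: [0.5, 0.3, 0.1]
finger_gap: 0.0562
grip_force: 27.0
position: [0.632, -0.2232, 0.0292]
ft_force: [-0.3, 0.1, 0.6]
```

```bash
python3 -m inch '{"delta_pos":[[0,0,0.01],[0,0,0]],"angular":[[0,0,0],[0,0,0]],"grip":[0.5,0.5]}' | grep -E "pos|ft";python3 -m inch '{"delta_pos":[[0,0,0.01],[0,0,0]],"angular":[[0,0,0],[0,0,0]],"grip":[0.5,0.5]}' | grep -E "pos|ft"
```

```text
position: [0.6318, -0.2231, 0.0277]
ft_force: [0.3, -0.4, -1.2]
position: [0.6319, -0.2231, 0.0273]
ft_force: [-1.3, 0.6, 5.1]
```

Contact is at the expected height. Now I'll open slowly, wait, raise and look.

```bash
python3 -m inch '{"delta_pos":[[0,0,0],[0,0,0],[0,0,0],[0,0,0],[0,0,0],[0,0,0],[0,0,-0.1],[0,0,-0.3],[0,0,-0.4],[0,0,-0.4],[0,0,-0.4],[-0.4,0,0],[-0.4,0,0],[0,0,0],[0,0,0]],"angular":[[0,0,0],[0,0,0],[0,0,0],[0,0,0],[0,0,0],[0,0,0],[0,0,0],[0,0,0],[0,0,0],[0,0,0],[0,0,0],[0,0,0],[0,0,0],[0,0,0],[0,0,0]],"grip":[0.7,0.85,0.85,0.85,0.85,0.85,0.9,1,1,1,1,1,1,1,1]}'
python3 - <<'E'
from h import *
c=capture('wrist');save(c,'w5.png');h=cv2.cvtColor(c['frame'],cv2.COLOR_RGB2HSV)
m=((h[...,0]<8)|(h[...,0]>172))&(h[...,1]>150)&(h[...,2]>60);m[:,:150]=0;m[250:]=0;a=max(cv2.findContours(m.astype(np.uint8),0,1)[0],key=cv2.contourArea)[:,0].astype(float)
print(cv2.boundingRect(a.astype(np.int32)),cv2.minEnclosingCircle(ray(c,a,.066)[:,:2].astype(np.float32)))
E
```

```text
time: 18.75
position: [0.6292, -0.3039, 0.1871]
tcp_rot: [0.718, 0.696, 0.0, -0.0]
ft_force: [0.0, 0.4, -0.1]
finger_gap: 0.0854
grip_force: 0.0
(229, 75, 58, 61) ((0.6328303813934326, -0.22389209270477295), 0.027419785037636757)
```

View pics/w5.png

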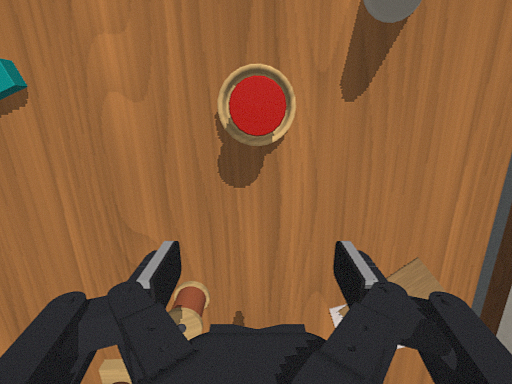

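The cap sits level and centred in the dish at (258,106), at (0.633, -0.224). The gripper is clear and touching nothing, so I'll hand the job in.

```bash
python3 -c "
from plant import job_done
print(job_done())"
```

```text
the job is handed in; nothing more can be done
None
```

The fence lies flush along the board's near edge (about 0.3 mm gap, ends level within about 1.5 mm), the cap sits mouth down about 1 mm from the dish centre, the can was still upright where it stood when last seen (after the cap came off), and the job is handed in; no verdict came back.

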